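# Fit the test gauge to the sleeve coupler and close its case

### The job

Pull the coupler's sleeve back (down) until it stays back by itself, take the pressure gauge out of the instrument case and push its plug fully home in the coupler so that the sleeve springs forward again and locks it. Then slide the case's cover fully shut over the emptied compartment. Keep the gauge upright, leave the blanking plug in its hole, and do not shove or knock over the other things on the bench.

Things in the scene. Friction and masses are not known exactly. Their poses are not given: they have to be found in the camera images.
- gauge_mid (a point): Centre of the round steel case of the loose upright pressure gauge, z up: case 42 mm diameter, 28 mm high, pale dial facing up, the place to grip, at any yaw. Below it on one axis: stem 14 mm diameter, 18 mm long; brass hexagon shoulder 32 mm across, 10 mm high; then the plug. Shoulder's underside 42 mm, plug's end 82 mm below this point
- gauge: The whole gauge, 96 mm tall, about 0.14 to 0.21 kg: origin at the centre of the nose's underside, z up. At the start it stands loosely (4 mm play, 34 mm deep) in one of the two holes of the instrument case, its round case above the plane of the cover
- gauge_nose (a point): Centre of the underside of the nose of the gauge's brass plug, 82 mm below gauge_mid. The plug is 22 mm diameter and 40 mm long up to the shoulder, with a locking groove; the nose tapers to 18 mm over its last 4 mm
- manifold: Fixed aluminium manifold block, 70 (x) by 180 (y) by 45 mm (z), origin at the centre of its underside; the upright sleeve coupler stands on it at local (0, +45) mm, an upright brass valve at local (0, -50) mm
- coupler_mouth (a point): Centre of the upward-facing mouth of the coupler's bore, 105 mm above the bench; bore 23.6 mm diameter, mouth tube 34 mm outside diameter. The gauge's shoulder rests on this rim when the plug is home. Coupler axis vertical
- seat (a point): On the coupler's axis 40 mm below the mouth: where gauge_nose lies when the plug is fully home; z up. With the sleeve caught, a spring piston 14 mm below the mouth must be pushed down by the plug to here, taking about 10 to 15 N. When locked and let go, the gauge rises by about 1 mm
- sleeve (a joint): Slide of the coupler's sleeve in m: 0 forward (up), 0.012 fully back (down); a spring of about 4.5 to 7 N pushes it up. Pulled to the end of its travel and let go, it is caught and stays at about 0.009. It springs up to 0 and locks the plug when that comes within about 1 mm of home. While it is forward the empty bore is blocked 18 mm below the mouth
- sleeve_mid (a point): Centre (on the axis, half-way up) of the steel sleeve round the coupler: outside diameter 47 mm, height 34 mm; moves with it. Forward, its top is 2 mm below the mouth; below it is 24 mm of free height over the block's top (45 mm above the bench)
- valve_top (a point): Top of the fixed brass valve on the manifold, 108 mm above the bench: body 30 mm diameter with a flat steel lever 70 by 12 by 6 mm along the manifold's x, from -15 to +55 mm of the valve's axis
- case: Fixed black instrument case, 132 (x) by 250 (y) by 68 mm (z, rails included), origin at the centre of its underside. Its compartment lies on the -y side (local y -120 to -10 mm) with two holes at local (-30, -85) and (+30, -85) mm; the gauge stands in one, a low blanking plug in the other
- cover (a joint): Slide of the case's flat cover in m: 0 shut over the compartment (end stop), up to 0.115 open towards the case's +y; slides with about 1.5 N of friction
- cover_handle (a point): Centre of the cover's upright grip ridge, which stands in the middle of the cover: 44 mm long along the case's x, 12 mm thick along its y (the sliding direction), 34 mm high; its top is 100 mm above the bench, the cover's surface 66 mm. Shutting moves it along the case's -y
- blank: Bystander: brass blanking plug in the other hole of the case, knob top 57 mm above the bench (below the cover); origin at its underside; to be left there
- vial: Bystander: small jar 36 mm diameter, 66 mm high, loose, close beyond the coupler; origin at its underside
- bottle: Bystander: white bottle 60 mm diameter, 165 mm high, loose, between the manifold and the case; origin at its underside
- mug: Bystander: white mug 74 mm diameter (handle reaches 69 mm from its axis), 88 mm high, loose, beyond the bottle; origin at its underside
- wrench: Bystander: flat steel wrench 180 mm long, lying loose beyond the work area; origin at its middle
- screwdriver: Bystander: screwdriver 200 mm long, lying loose beyond the work area; origin at its middle
- stapler: Bystander: stapler 130 by 34 by 40 mm, loose at the left; origin at the centre of its underside
- can: Bystander: white tub 56 mm diameter, 85 mm high, loose at the right; origin at its underside
Not all that is in view belongs to the job. What is shaped like the manifold but purple is not meant.

How it is judged:
By the outcome, as a careful person would: the job done as asked, in the order asked, and still so for the second after the job is handed in, with the robot touching nothing.
It also fails if it takes over 67 s, if anything falls off the work surface, if the arm or the gripper's body presses on something with over 40 N, if the wrist force passes 120 N, or if a joint passes its speed limit or range.

### The arm

A 6-joint arm with a two-finger parallel gripper is mounted at the origin on the work surface. World frame = base frame: x ahead of the robot, y to its left, z up, the work surface at z = 0. Lengths are in m, angles in rad, forces in N, time in s.
With the tool pointing down it reaches from about 0.25 to 0.8 m from the base axis. Payload 3.9 kg.
Tool frame: the origin (TCP) lies midway between the tips of the shut fingers; the grasp point (between the pads) lies 19 mm behind it (manip.pinch_z is the distance from the TCP to the grasp point, in m); z points along the fingers, y is the line along which they close (so a half turn about z gives the same grasp; the last joint's range is limited). The gripper opens to 85 mm and grips with 20 to 120 N. Pads are 22 mm wide; open, the fingers measure 114 mm over their backs; the gripper's body (76 mm by 85 mm) begins 54 mm behind the grasp point. The pads swing forward as they close: fully open they stand 13 mm farther back than shut.
Start: joints at [-1.3, 0.26, -0.138, 1.173, 0, 1.571], TCP at [0.14, -0.506, 0.231] pointing down, gripper open.
Joint ranges: [-2.78, 2.78], [-0.83, 1.72], [-1.28, 1.37], [-1.9, 2.12], [-1.57, 1.48], [-3.14, 3.14]. Speed limits (rad/s): [2.57, 2.57, 3.14, 3.14, 3.14, 3.14].

### API

Orientations are given as [roll, pitch, yaw] about the fixed x, y, z axes, in that order (R = Rz(yaw) Ry(pitch) Rx(roll)).
In Python, from cell import manip gives the robot as it stands.
- The arm moves only by the tool play_rows, never from a script. Its argument "targets" is a list of rows, each a list of 3 entries, a list of its own where there are three numbers: the shift along the tool's x, y, z in mm, then the turn, a rotation vector about the tool's x, y, z in degrees, then the finger opening in mm, from 0 to 85.4. In form: [[[dx, dy, dz], [wx, wy, wz], claw], ...]. A call has 1 to 20 rows; each row shifts and turns the commanded pose from where the row before left it, along the tool's axes as they then stand; what a row does not reach is not made up. A row lasts 1/10 s, in which the tool goes at most 50 mm and 8.59 degrees, less where a joint would pass 70% of its speed; a pose out of reach is approached as far as the arm can. A call is refused whole if a number of a shift passes 50 or a number of a turn 8.59, either way. A call with a gripper value outside its range is refused whole. The fingers move at their own pace and stop on an object; "force" is the grip in N (left out, the last holds). Time passes only in rows, so rows that do not move let the fingers close. It gives the time, the measured TCP pose, the force, the opening and the grip force at its end, in the units of the state.
- manip.read_state(): the state, without advancing time (a new reading comes with each control period).
- manip.capture(name): name is "scene" or "side" or "wrist"; returns a dict with "color" (400x640x3 uint8, blue, green, red), "z_map" (400x640 float32, m along the optical axis (not along the pixel's ray), 0 where there is no reading), "K" (3x3 intrinsics, pixels), "k1" (the pictures are not rectified: a ray, as slopes to the right and down, at radius r is drawn at 1 + k1 r^2 times it, then the intrinsics apply), "R" (3x3) and "t" (3): a world point X has camera coordinates R X + t. Camera axes: x right, y down, z forward; pixel columns grow to the right and rows downward; lengths in m; the calibration is good to about 2 mm. A picture is of the moment at which its call begins.
- manip.sign_off(): hands the job in; it is judged then, once.
The state is a dict: "clock": time; "q": joint angles; "qvel": joint speeds; "effort": joint torques, N m; "tool_pos": TCP position; "tool_rot": TCP orientation; "force": force on the tool from outside, world axes, zero at the start; "ft_torque": the same for the moment, N m; "width": finger opening in m; "finger_force": force on a finger pad.
Only numpy, scipy, OpenCV 4.12 (cv2) and the standard library are available. Lean on these libraries where they do the work, as an engineer would, in place of code of your own. Each camera call takes 0.05 s, during which the arm holds its last target. There are 200 camera calls.

## Working session

There is one attempt and no reset: what is moved stays moved. The work goes in short steps, Python scripts to look and compute and a tool call to move; the robot and the scene stay as the last step left them, time stands still between calls to the robot, and variables do not carry over. Pictures are saved under pics/ and viewed, at most 13 in all, crops included, and the job is handed in when it is done.

Besides the shell and the picture viewer there is one more tool, called after ">>>" as name([rows], argument=value, ...), one row to a line, values as JSON. play_rows: Moves the arm, as the interface text tells. Its arguments: {"type":"object","properties":{"targets":{"type":"array"},"force":{"type":"number"}},"required":["targets"]}

```bash
ls; mkdir -p pics
cat > h.py <<'E'
import numpy as np, cv2
from cell import manip
def cap(n): return manip.capture(n)
def ray(c,u,v):
    K=c["K"]; d=cv2.undistortPoints(np.array([[[u,v]]],float),np.array(K),np.array([c["k1"],0,0,0],float))[0,0]
    R=np.array(c["R"]);t=np.array(c["t"]); return -R.T@t, R.T@np.array([d[0],d[1],1])
def onz(c,u,v,z):
    o,d=ray(c,u,v); return o+d*(z-o[2])/d[2]
def dep(c,u,v):
    o,d=ray(c,u,v); return o+d*c["z_map"][int(v),int(u)]
def cloud(c):
    h,w=c["z_map"].shape; g=np.stack(np.meshgrid(np.arange(w),np.arange(h)),-1).reshape(-1,1,2).astype(float)
    d=cv2.undistortPoints(g,np.array(c["K"]),np.array([c["k1"],0,0,0],float)).reshape(h,w,2)
    z=c["z_map"]; P=np.dstack([d[...,0]*z,d[...,1]*z,z]); R=np.array(c["R"])
    X=(P-np.array(c["t"]))@R; X[z==0]=np.nan; return X
def proj(c,X):
    p=np.array(c["R"])@np.array(X,float)+np.array(c["t"]); a=p[:2]/p[2]; a=a*(1+c["k1"]*(a@a)); K=np.array(c["K"]); return K[0,0]*a[0]+K[0,2],K[1,1]*a[1]+K[1,2]
E
python3 - <<'E'
from h import *
s=manip.read_state(); print(s)
for n in ("scene","side"):
    c=cap(n); cv2.imwrite(f"pics/{n}0.png",c["color"]); np.savez(f"{n}0.npz",**c)
    print(n,c["K"],c["k1"],-np.array(c["R"]).T@c["t"],np.array(c["R"])[2], (c["z_map"]>0).mean())
E
```

```text
pics
{'clock': 0.0, 'q': array([-1.30004350e+00,  2.60657044e-01, -1.39370832e-01,  1.17272851e+00,
        1.25607853e-05,  1.57079350e+00]), 'qvel': array([ 1.36462106e-03, -4.27711687e-04, -1.56183982e-04,  1.29159240e-03,
        2.21928943e-05, -2.54530818e-05]), 'effort': array([ 4.64201203e-04, -4.05670881e+01,  2.53925085e+01,  1.87154242e-02,
       -1.03449663e-04,  7.27756799e-06]), 'tool_pos': array([ 0.1402331 , -0.50520421,  0.2304784 ]), 'tool_rot': array([-3.13963260e+00, -1.25662962e-05,  2.70755625e-01]), 'force': array([ 0.52424568, -0.22878255, -1.01647777]), 'ft_torque': array([1.78429185e-02, 1.59853582e-05, 1.73733269e-02]), 'finger_force': 0.0, 'width': 0.0851237176339473}
scene [[434.97000296   0.         317.06768875]
 [  0.         434.97000296 193.68383788]
 [  0.           0.           1.        ]] -0.014465540429325038 [1.32301896 0.35116611 0.96230467] [-0.64774688 -0.30109483 -0.69983276] 0.99595703125
side [[381.84302092   0.         318.10706009]
 [  0.         381.84302092 201.95266555]
 [  0.           0.           1.        ]] -0.017485653092964033 [ 0.45105904 -0.91168843  0.6168564 ] [ 0.09547164  0.86603523 -0.49078319] 0.9959765625
```

View pics/scene0.png

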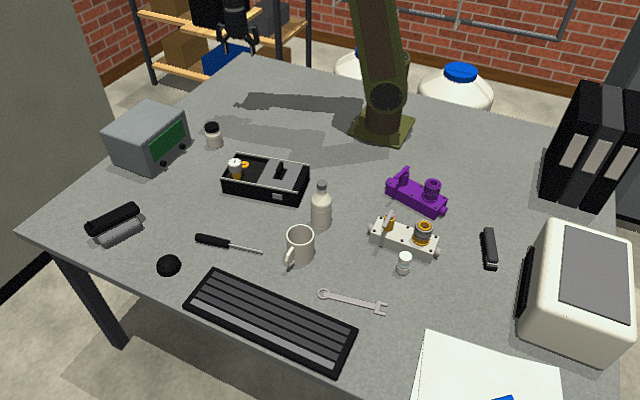

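View pics/side0.png

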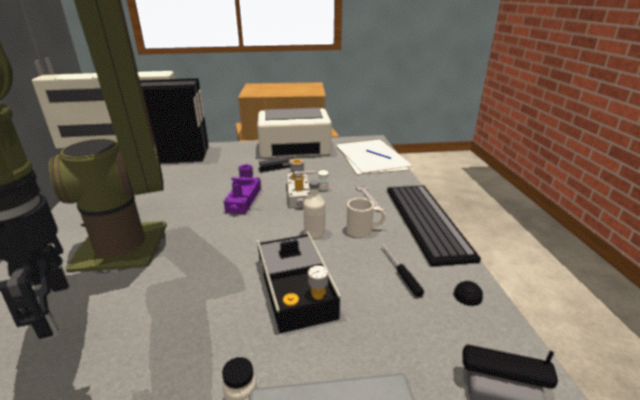

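Scene view: loose gauge (235,165), blanking plug (244,164), cover handle (281,170). The aluminium manifold is at (404,236), with coupler (424,232) and valve (388,222); the vial is at (404,263), the bottle at (320,205) and the mug at (299,245). 
Lookalikes: the purple manifold and its coupler (432,186) are decoys, and the small jar (213,135) and the blank (244,164) are not the gauge. My choice is the white-dial gauge (235,165) and the brass/steel coupler (424,232). 
Next I'll measure with depth and check both in a close crop.

Run:
```python
from h import *
c=dict(np.load("scene0.npz")); X=cloud(c); im=c["color"]
np.set_printoptions(precision=4,suppress=True)
print("bench",X[300,500],X[330,150], X[100,300])
def blob(name,u0,v0,u1,v1,z0,z1):
    S=X[v0:v1,u0:u1].reshape(-1,3); S=S[(S[:,2]>z0)&(S[:,2]<z1)]
    if len(S)<6: print(name,len(S));return
    r=cv2.minAreaRect((S[:,:2]*1000).astype(np.float32)); print(name,len(S),"mean",S.mean(0),"rect",r, "zmed",np.median(S[:,2]))
blob("gauge dial",220,150,250,185,.098,.14)
blob("case all",210,140,320,215,.056,.075)
blob("cover handle",265,150,300,190,.085,.11)
blob("cover",250,140,320,200,.06,.072)
blob("manifold top",360,205,450,265,.040,.050)
blob("coupler",408,212,440,250,.095,.115)
blob("sleevetop",408,212,440,250,.08,.115)
blob("valve",370,205,405,245,.098,.115)
blob("vial",390,245,418,280,.06,.07)
blob("bottle",305,175,340,235,.1,.17)
blob("mug",280,220,320,270,.08,.095)
a=cv2.resize(im[140:220,205:325],None,fx=4.8,fy=4.8,interpolation=cv2.INTER_CUBIC)
b=cv2.resize(im[200:280,360:450],None,fx=3.4,fy=3.4,interpolation=cv2.INTER_CUBIC)
o=np.zeros((384+272,576,3),np.uint8);o[:384]=a;o[384:,:306]=b
cv2.imwrite("pics/crop.png",o[:600] if False else cv2.resize(o,None,fx=.91,fy=.91))
```

```text
bench [0.5806 0.5219 0.0025] [ 0.7975 -0.6713 -0.7517] [-0.0215 -0.3545  0.0044]
gauge dial 125 mean [ 0.5198 -0.2984  0.1067] rect ((517.7227172851562, -299.6468505859375), (39.41143035888672, 39.887332916259766), 4.149302959442139) zmed 0.10728750891438117
case all 1614 mean [ 0.4727 -0.1875  0.064 ] rect ((473.6645202636719, -175.29571533203125), (371.04522705078125, 183.44728088378906), 88.07168579101562) zmed 0.06452707143047148
cover handle 64 mean [ 0.4665 -0.1735  0.0958] rect ((463.2923278808594, -174.7957000732422), (48.10505676269531, 12.182254791259766), 9.742938995361328) zmed 0.09741499484246562
cover 1128 mean [ 0.4649 -0.1756  0.0653] rect ((467.5584716796875, -197.8672637939453), (139.29840087890625, 201.7542724609375), 10.874274253845215) zmed 0.06531085926059724
manifold top 1002 mean [0.5107 0.2443 0.0442] rect ((476.7200927734375, 266.88104248046875), (179.66378784179688, 244.5168914794922), 53.240394592285156) zmed 0.0440502491192367
coupler 180 mean [0.514  0.2853 0.1014] rect ((511.4143981933594, 284.1944580078125), (48.0759162902832, 45.211971282958984), 28.2
[... 187 characters left out ...]
) zmed 0.0997812803307182
valve 109 mean [0.5288 0.1928 0.1058] rect ((530.1666259765625, 194.35047912597656), (70.9972915649414, 20.133304595947266), 4.302937984466553) zmed 0.10620295412141907
vial 107 mean [0.6007 0.2676 0.0643] rect ((599.2395629882812, 267.8335266113281), (29.267227172851562, 32.31260299682617), 81.35153198242188) zmed 0.06433156455311578
bottle 364 mean [0.5491 0.0049 0.1282] rect ((546.9251098632812, 2.431224822998047), (45.89649200439453, 56.609222412109375), 17.205224990844727) zmed 0.12073291717222281
mug 184 mean [0.6708 0.0006 0.085 ] rect ((669.7553100585938, -0.4567108154296875), (74.10603332519531, 72.0050048828125), 42.45341873168945) zmed 0.08548522395607962
```

View pics/crop.png

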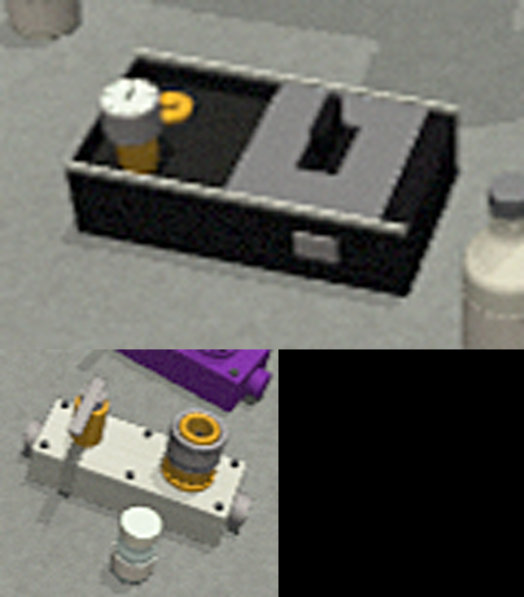

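The crop confirms the choice. The white dial on its stem over a brass shoulder is in the case beside the low ring-shaped blank, and the coupler is on the white/aluminium manifold. Geometry agrees too: the gauge is at case-local (+30,-85), and the coupler–valve spacing is about 93 mm. Next I move above the coupler.

>>> play_rows([
  [[0,0,0],[0,0,7.75],85],
  [[0,0,0],[0,0,7.75],85],
  [[12,-25,-3],[0,0,0],85],
  [[23,-49,-3],[0,0,0],85],
  [[23,-49,-3],[0,0,0],85],
  [[23,-49,-3],[0,0,0],85],
  [[23,-49,-3],[0,0,0],85],
  [[23,-49,-3],[0,0,0],85],
  [[23,-49,-3],[0,0,0],85],
  [[23,-49,-3],[0,0,0],85],
  [[23,-49,-3],[0,0,0],85],
  [[23,-49,-3],[0,0,0],85],
  [[23,-49,0],[0,0,0],85],
  [[23,-49,0],[0,0,0],85],
  [[23,-49,0],[0,0,0],85],
  [[23,-49,0],[0,0,0],85],
  [[23,-49,0],[0,0,0],85],
  [[15,-30,0],[0,0,0],85],
  [[0,0,0],[0,0,0],85],
  [[0,0,0],[0,0,0],85],
])

```text
clock: 2.1
tool_pos: [0.4622, 0.0848, 0.2649]
tool_rot: [-3.056, 0.003, 0.124]
force: [-0.2, 0.2, 0.3]
width: 0.0851
finger_force: 0.0
```

Run:
```python
from h import *
np.set_printoptions(precision=4,suppress=True)
s=manip.read_state(); print(s["clock"],s["tool_pos"],s["tool_rot"],s["force"])
c=cap("wrist"); cv2.imwrite("pics/w1.png",c["color"]); np.savez("w1.npz",**c)
print(-np.array(c["R"]).T@c["t"],np.array(c["R"]),c["K"],proj(c,[.512,.285,.105]),c["z_map"][::100,::100])
```

```text
2.1 [0.4622 0.0848 0.2649] [-3.056   0.003   0.1241] [-0.2085  0.2494  0.2693]
[0.5297 0.0799 0.4063] [[ 0.123  -0.9888 -0.0847]
 [-0.9551 -0.1411  0.2607]
 [-0.2697  0.0488 -0.9617]] [[346.6096   0.     317.7623]
 [  0.     346.6096 199.4965]
 [  0.       0.       1.    ]] (np.float64(120.31497446488453), np.float64(99.8435030084844)) [[0.3904 0.3814 0.3724 0.3647 0.357  0.348  0.3386]
 [0.4255 0.3071 0.3589 0.3943 0.3453 0.3754 0.3642]
 [0.4652 0.4493 0.4368 0.4237 0.4137 0.374  0.3078]
 [0.5128 0.4913 0.123  0.462  0.4488 0.0944 0.4248]]
```

View pics/w1.png

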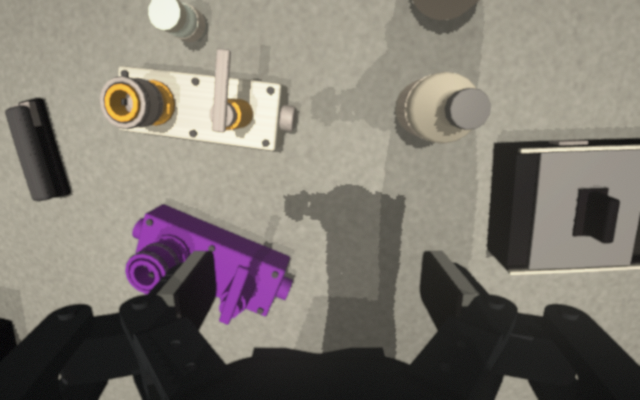

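Wrist view: steel/brass coupler mouth at (122,102), valve at (238,115), the purple decoy at (150,268), bottle at (440,105). My predicted mouth pixel (120,100) agrees. The arm was slowed by its joint speed limit and tilted slightly, so I'll correct the attitude and use smaller steps.

```bash
cat >> h.py <<'E'
from scipy.spatial.transform import Rotation as Ro
def go(p,yaw,n=1):
    s=manip.read_state(); R=Ro.from_euler("xyz",s["tool_rot"]); G=Ro.from_euler("xyz",[np.pi,0,yaw])
    w=np.degrees((R.inv()*G).as_rotvec()); d=G.inv().apply(np.array(p)-s["tool_pos"])*1000
    print("clock",s["clock"],"pos",s["tool_pos"],"rot",s["tool_rot"],"F",s["force"],"w",s["width"],"\n turn first",w,"then shift",d,"/n",d/n)
E
python3 - <<'E'
from h import *
np.set_printoptions(precision=4,suppress=True)
c=dict(np.load("w1.npz",allow_pickle=True)); print(onz(c,122,102,.105))
go([.47,.285,.25],0,10)
E
```

```text
[0.5102 0.2833 0.105 ]
clock 2.15 pos [0.4618 0.0845 0.265 ] rot [-3.056   0.003   0.1235] F [-0.0789 -0.4836 -0.7894] w 0.08521749066071972 
 turn first [-4.8884  0.474   7.0666] then shift [   8.1591 -200.5212   15.0381] /n [  0.8159 -20.0521   1.5038]
```

>>> play_rows([
  [[0,0,0],[-2.5,0.2,3.5],85],
  [[0,0,0],[-2.4,0.2,3.5],85],
  [[-2,-12,1.5],[0,0,0],85],
  [[-4,-24,1.5],[0,0,0],85],
  [[-4,-24,1.5],[0,0,0],85],
  [[-4,-24,1.5],[0,0,0],85],
  [[-4,-24,1.5],[0,0,0],85],
  [[-4,-24,1.5],[0,0,0],85],
  [[-4,-24,1.5],[0,0,0],85],
  [[-4,-24,1.5],[0,0,0],85],
  [[-2,-20,1.5],[0,0,0],85],
  [[0,0,0],[0,0,0],85],
  [[0,0,0],[0,0,0],85],
])

```text
clock: 3.45
tool_pos: [0.4248, 0.1279, 0.2681]
tool_rot: [-3.011, 0.002, 0.2]
force: [0.2, 0.6, -0.0]
width: 0.0851
finger_force: 0.0
```

Run:
```python
from h import *
np.set_printoptions(precision=4,suppress=True)
c=cap("wrist"); np.savez("w2.npz",**c); im=c["color"]; cv2.imwrite("pics/w2.png",im)
u,v=proj(c,[.511,.284,.105]); print(u,v)
X=cloud(c); 
S=X[(abs(X[...,0]-.511)<.04)&(abs(X[...,1]-.284)<.04)&(X[...,2]>.099)&(X[...,2]<.112)]; print(len(S),np.median(S,0),cv2.minEnclosingCircle((S[:,:2]*1000).astype(np.float32)))
S=X[(abs(X[...,0]-.51)<.1)&(abs(X[...,1]-.284)<.15)&(X[...,2]>.035)&(X[...,2]<.053)]; print("man",np.median(S,0),cv2.minAreaRect((S[:,:2]*1000).astype(np.float32)))
hs=cv2.cvtColor(im,cv2.COLOR_BGR2HSV); m=((hs[...,0]>10)&(hs[...,0]<32)&(hs[...,1]>110)).astype(np.uint8)
n,l,st,ce=cv2.connectedComponentsWithStats(m)
for i in range(1,n):
    if st[i,4]>60: print(st[i],ce[i],onz(c,*ce[i],.105))
go([.511,.284,.18],0,4)
```

```text
187.47633036053182 50.65357758471524
1580 [0.51   0.284  0.1026] ((509.66851806640625, 285.47625732421875), 24.328784942626953)
man [0.5077 0.2271 0.0444] ((509.2928771972656, 233.6605987548828), (193.6212615966797, 70.85403442382812), 89.7013168334961)
[169  32  37  41 995] [186.2101  51.7286] [0.5099 0.2851 0.105 ]
[209  38  25  46 391] [225.2353  63.1049] [0.5063 0.2477 0.105 ]
[294  60  20  32 310] [305.1839  77.5871] [0.5071 0.176  0.105 ]
clock 3.5 pos [0.4248 0.1278 0.2681] rot [-3.0112  0.0015  0.1991] F [0.4785 0.2556 0.0021] w 0.0848797562766894 
 turn first [-7.4348  0.8312 11.3871] then shift [  86.1536 -156.2187   88.1104] /n [ 21.5384 -39.0547  22.0276]
```

View pics/w2.png

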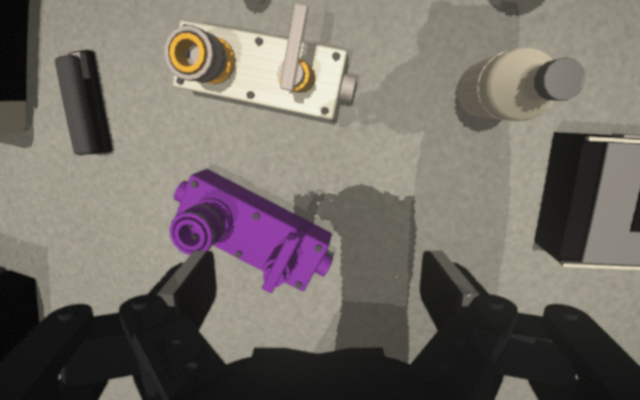

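Run:
```python
from h import *
np.set_printoptions(precision=4,suppress=True)
s=manip.read_state(); print(s["clock"],s["q"],s["qvel"],s["tool_rot"])
```

```text
3.5 [ 0.1982  0.1046 -0.246   1.2219  0.1303  3.1406] [-0.0074  0.0018 -0.0006 -0.0001  0.0006  0.0003] [-3.0112  0.0015  0.1991]
```

>>> play_rows([
  [[0,0,0],[-4,0.4,0],85],
  [[0,0,0],[-3.4,0.4,0],85],
  [[0,0,0],[0,0,0],85],
  [[0,0,0],[0,0,0],85],
])

```text
clock: 3.9
tool_pos: [0.4297, 0.1056, 0.2681]
tool_rot: [-3.12, -0.012, 0.226]
force: [-0.8, 0.7, -0.4]
width: 0.085
finger_force: 0.0
```

Run:
```python
from h import *
np.set_printoptions(precision=4,suppress=True)
s=manip.read_state(); print(s["clock"],s["q"],s["qvel"],s["tool_rot"],s["tool_pos"])
```

```text
3.9 [ 0.2252  0.0945 -0.2508  1.2135  0.0218  3.1406] [-0.0019  0.0016  0.002  -0.001  -0.0014  0.0001] [-3.1198 -0.012   0.2262] [0.4297 0.1056 0.2681]
```

Joint 6 is at its limit; a half turn gives the same grasp, so I turn the tool to yaw π.

>>> play_rows([
  [[0,0,0],[-1.2,-0.6,-8],85],
  [[0,0,0],[0,0,-8.4],85],
  [[0,0,0],[0,0,-8.4],85],
  [[0,0,0],[0,0,-8.4],85],
  [[0,0,0],[0,0,-8.4],85],
  [[0,0,0],[0,0,-8.4],85],
  [[0,0,0],[0,0,-8.4],85],
  [[0,0,0],[0,0,-8.4],85],
  [[0,0,0],[0,0,-8.4],85],
  [[0,0,0],[0,0,-8.4],85],
  [[0,0,0],[0,0,-8.4],85],
  [[0,0,0],[0,0,-8.4],85],
  [[0,0,0],[0,0,-8.4],85],
  [[0,0,0],[0,0,-8.4],85],
  [[0,0,0],[0,0,-8.4],85],
  [[0,0,0],[0,0,-8.4],85],
  [[0,0,0],[0,0,-8.4],85],
  [[0,0,0],[0,0,-8.4],85],
  [[0,0,0],[0,0,-8.4],85],
  [[0,0,0],[0,0,-8],85],
])

```text
clock: 5.9
tool_pos: [0.4297, 0.1055, 0.268]
tool_rot: [3.141, 0.003, -3.133]
force: [0.1, -0.7, -0.1]
width: 0.0849
finger_force: 0.0
```

Run:
```python
from h import *
np.set_printoptions(precision=4,suppress=True)
go([.511,.284,.2],np.pi,8)
print(manip.read_state()["q"])
```

```text
clock 5.9 pos [0.4297 0.1055 0.268 ] rot [ 3.1408  0.0027 -3.1331] F [ 0.138  -0.6769 -0.0956] w 0.08488208647634123 
 turn first [0.0463 0.1522 0.4852] then shift [-81.3067 178.5127  67.9879] /n [-10.1633  22.3141   8.4985]
[ 0.2406  0.1016 -0.2426  1.2238  0.0002  0.2321]
```

>>> play_rows([
  [[-5,11,4],[0,0.15,0.5],85],
  [[-10,22,8],[0,0,0],85],
  [[-10,22,8],[0,0,0],85],
  [[-10,22,8],[0,0,0],85],
  [[-10,22,8],[0,0,0],85],
  [[-10,22,8],[0,0,0],85],
  [[-10,22,8],[0,0,0],85],
  [[-10,22,8],[0,0,0],85],
  [[-6.3,13.5,8],[0,0,0],85],
  [[0,0,0],[0,0,0],85],
  [[0,0,0],[0,0,0],85],
])

```text
clock: 7.0
tool_pos: [0.5113, 0.2834, 0.1995]
tool_rot: [-3.14, -0.001, 3.135]
force: [-0.2, -0.1, -0.7]
width: 0.085
finger_force: 0.0
```

```bash
cat > coup.py <<'E'
from h import *
np.set_printoptions(precision=4,suppress=True)
def brass(c,z,near,tol=.03):
    hs=cv2.cvtColor(c["color"],cv2.COLOR_BGR2HSV); m=((hs[...,0]>10)&(hs[...,0]<32)&(hs[...,1]>110)).astype(np.uint8)
    n,l,st,ce=cv2.connectedComponentsWithStats(m)
    for i in range(1,n):
        if st[i,4]>100:
            cn=cv2.findContours((l==i).astype(np.uint8),cv2.RETR_EXTERNAL,cv2.CHAIN_APPROX_NONE)[0][0][:,0]
            P=np.array([onz(c,*p,z)[:2] for p in cn])*1000
            print(st[i],P.mean(0) , "ell",cv2.fitEllipse(P.astype(np.float32)))
if __name__=="__main__":
    c=cap("wrist"); np.savez("w3.npz",**c); cv2.imwrite("pics/w3.png",c["color"])
    brass(c,.105,None)
    X=cloud(c)
    S=X[(abs(X[...,0]-.511)<.04)&(abs(X[...,1]-.284)<.04)&(X[...,2]>.098)&(X[...,2]<.112)]; print(len(S),np.median(S,0),cv2.minEnclosingCircle((S[:,:2]*1000).astype(np.float32)))
    go([.511,.284,.07],np.pi,4)
E
python3 coup.py
```

```text
[300 155  45  14 188] [482.1538 285.0873] ell ((66.19906616210938, 274.8716735839844), (165.6055145263672, 827.2805786132812), 0.0)
[188 166  41  44 797] [498.8026 206.5529] ell ((500.14727783203125, 204.45382690429688), (24.257160186767578, 34.331172943115234), 42.7376823425293)
[ 300  173   48   49 1348] [508.021  286.0197] ell ((508.25543212890625, 285.9683837890625), (34.01829147338867, 35.3902587890625), 93.2043228149414)
2362 [0.5083 0.2859 0.1027] ((509.3324279785156, 285.5715026855469), 24.113948822021484)
clock 7.05 pos [0.5114 0.283  0.2001] rot [-3.1408 -0.0002  3.135 ] F [-0.0699 -0.5826 -0.0687] w 0.0853327271953337 
 turn first [-0.0438 -0.0125 -0.3792] then shift [  0.4436   0.9865 130.0947] /n [ 0.1109  0.2466 32.5237]
```

View pics/w3.png

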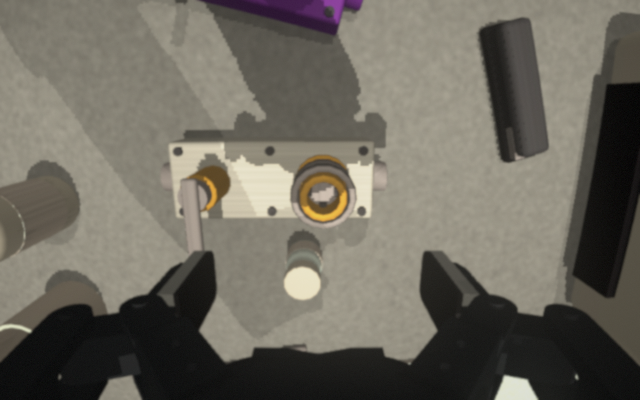

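Wrist view from the opposite side: coupler mouth (323,197), valve (205,190), vial (302,283) clear of the finger sweep. Averaging the two opposite views puts the coupler at about (0.509, 0.2855). I descend and grip the sleeve.

>>> play_rows([
  [[2.4,2.5,10],[0,0,-0.4],85],
  [[0,0,20],[0,0,0],85],
  [[0,0,25],[0,0,0],85],
  [[0,0,25],[0,0,0],85],
  [[0,0,25],[0,0,0],85],
  [[0,0,20],[0,0,0],85],
  [[0,0,13],[0,0,0],85],
  [[0,0,0],[0,0,0],85],
  [[0,0,0],[0,0,0],60],
  [[0,0,0],[0,0,0],50],
  [[0,0,0],[0,0,0],40],
  [[0,0,0],[0,0,0],40],
  [[0,0,0],[0,0,0],40],
  [[0,0,0],[0,0,0],40],
], force=60)

```text
clock: 8.45
tool_pos: [0.5105, 0.287, 0.0632]
tool_rot: [3.14, 0.003, -3.14]
force: [0.7, 2.1, 4.2]
width: 0.0466
finger_force: 60.9
```

Run:
```python
from h import *
np.set_printoptions(precision=4,suppress=True)
go([.509,.2855,.05],np.pi,1); s=manip.read_state(); print(s["finger_force"],s["ft_torque"])
```

```text
clock 8.45 pos [0.5105 0.287  0.0632] rot [ 3.1398  0.0028 -3.1398] F [0.6731 2.1439 4.2297] w 0.04658274359099806 
 turn first [0.1019 0.1584 0.1015] then shift [ 1.5152 -1.4753 13.1671] /n [ 1.5152 -1.4753 13.1671]
60.85500521119684 [ 0.448  -0.0581 -0.0287]
```

>>> play_rows([
  [[0,0,3],[0,0,0],40],
  [[0,0,3],[0,0,0],40],
  [[0,0,3],[0,0,0],40],
  [[0,0,3],[0,0,0],40],
  [[0,0,1],[0,0,0],40],
  [[0,0,0],[0,0,0],40],
  [[0,0,0],[0,0,0],40],
])

```text
clock: 9.15
tool_pos: [0.5106, 0.287, 0.0519]
tool_rot: [3.139, 0.003, -3.14]
force: [-3.5, 0.5, 19.4]
width: 0.0464
finger_force: 62.1
```

>>> play_rows([
  [[0,0,1.5],[0,0,0],40],
  [[0,0,0],[0,0,0],40],
  [[0,0,0],[0,0,0],40],
])

```text
clock: 9.45
tool_pos: [0.5106, 0.287, 0.0518]
tool_rot: [3.139, 0.004, -3.14]
force: [-5.5, -0.9, 27.7]
width: 0.0462
finger_force: 62.7
```

End stop reached (force rises, no motion). I ease back, release and rise.

>>> play_rows([
  [[0,0,-3],[0,0,0],40],
  [[0,0,0],[0,0,0],60],
  [[0,0,0],[0,0,0],85],
  [[0,0,0],[0,0,0],85],
  [[0,0,0],[0,0,0],85],
  [[0,0,-15],[0,0,0],85],
  [[0,0,-30],[0,0,0],85],
  [[0,0,-35],[0,0,0],85],
  [[0,0,-35],[0,0,0],85],
  [[0,0,-30],[0,0,0],85],
  [[0,0,0],[0,0,0],85],
  [[0,0,0],[0,0,0],85],
])

```text
clock: 10.65
tool_pos: [0.5098, 0.2862, 0.1959]
tool_rot: [3.141, 0.002, -3.14]
force: [-0.1, 0.0, -1.3]
width: 0.085
finger_force: 0.0
```

Run:
```python
from coup import *
c=cap("wrist"); np.savez("w4.npz",**c)
brass(c,.105,None)
X=cloud(c); r=np.hypot(X[...,0]-.5095,X[...,1]-.286)
for a,b in ((.013,.0165),(.018,.0225)): S=X[(r>a)&(r<b)&(X[...,2]>.06)]; print(a,len(S),np.percentile(S[:,2],[10,50,90]))
X=cloud(dict(np.load("w3.npz",allow_pickle=True)))
for a,b in ((.013,.0165),(.018,.0225)): S=X[(r>a)&(r<b)&(X[...,2]>.06)]; print("before",a,len(S),np.percentile(S[:,2],[10,50,90]))
cv2.imwrite("pics/w4.png",cv2.resize(c["color"][100:300,220:440],None,fx=2.5,fy=2.5))
go([.53,-.30,.25],np.pi,25)
```

```text
[297 157  44  12 129] [481.0019 285.7076] ell ((444.90380859375, 284.3209533691406), (45.677921295166016, 67.86262512207031), 0.0)
[182 168  43  45 849] [498.6216 206.7745] ell ((499.973876953125, 204.58114624023438), (24.403770446777344, 35.659019470214844), 41.56062698364258)
[ 295  174   49   51 1286] [506.9902 285.8092] ell ((507.1397399902344, 285.87811279296875), (33.61530685424805, 36.18294143676758), 92.72782135009766)
0.013 2794 [0.1043 0.2756 0.2826]
0.018 1988 [0.0934 0.2736 0.292 ]
before 0.013 2782 [0.1028 0.2793 0.2863]
before 0.018 1939 [0.1006 0.2774 0.296 ]
clock 10.7 pos [0.509  0.2857 0.1947] rot [-3.1407 -0.0007 -3.14  ] F [ 0.0253 -0.1875 -0.1076] w 0.08507553290224049 
 turn first [-0.0528 -0.0422  0.0913] then shift [ -21.04   -585.7499  -55.3292] /n [ -0.8416 -23.43    -2.2132]
```

View pics/w4.png

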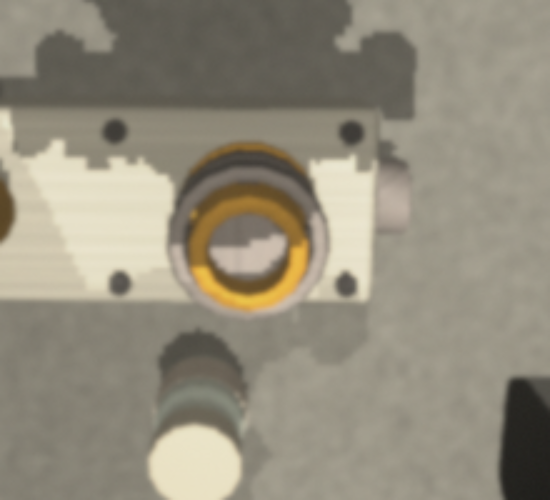

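Sleeve top dropped from about 0.101 to 0.093 with the gripper away: it is caught, and more of the brass tube shows. Mouth at crop (248,252), vial undisturbed. Next, over to the gauge.

>>> play_rows([
  [[0,-20,-15],[0,0,0],85],
  [[0,-35,-20],[0,0,0],85],
  [[-1,-45,-20],[0,0,0],85],
  [[-1,-45,0],[0,0,0],85],
  [[-1,-45,0],[0,0,0],85],
  [[-1,-45,0],[0,0,0],85],
  [[-1,-45,0],[0,0,0],85],
  [[-1,-45,0],[0,0,0],85],
  [[-1,-45,0],[0,0,0],85],
  [[-1,-45,0],[0,0,0],85],
  [[-1,-45,0],[0,0,0],85],
  [[-1,-45,0],[0,0,0],85],
  [[0,-45,5],[0,0,0],85],
  [[0,-26,20],[0,0,0],85],
  [[0,-10,20],[0,0,0],85],
  [[0,0,5],[0,0,0],85],
  [[0,0,0],[0,0,0],85],
  [[0,0,0],[0,0,0],85],
])

```text
clock: 12.5
tool_pos: [0.5204, -0.2989, 0.2007]
tool_rot: [3.141, 0.0, -3.139]
force: [-0.6, -0.4, -0.1]
width: 0.0849
finger_force: 0.0
```

```bash
cat > ga.py <<'E'
from coup import *
def dial(c,near=(.518,-.299)):
    X=cloud(c)
    S=X[(np.hypot(X[...,0]-near[0],X[...,1]-near[1])<.035)&(X[...,2]>.098)&(X[...,2]<.125)]
    print("dial pts",len(S),np.median(S,0),np.percentile(S[:,2],[10,90]))
    z=np.median(S[:,2])
    hs=cv2.cvtColor(c["color"],cv2.COLOR_BGR2HSV); u,v=proj(c,[*near,.109]); print("px",u,v)
    m=((hs[...,2]>150)&(hs[...,1]<70)).astype(np.uint8); n,l,st,ce=cv2.connectedComponentsWithStats(m)
    for i in range(1,n):
        if st[i,4]>200 and np.hypot(*(ce[i]-[u,v]))<60:
            cn=max(cv2.findContours((l==i).astype(np.uint8),cv2.RETR_EXTERNAL,cv2.CHAIN_APPROX_NONE)[0],key=len)[:,0]
            cn=cv2.convexHull(cn)[:,0]
            P=np.array([onz(c,*p,.109)[:2] for p in cn])*1000
            print(st[i],ce[i],"ell",cv2.fitEllipse(P.astype(np.float32)))
if __name__=="__main__":
    c=cap("wrist"); np.savez("w5.npz",**c); cv2.imwrite("pics/w5.png",c["color"]); dial(c)
    go([.518,-.299,.078],np.pi,1); print(manip.read_state()["q"])
E
python3 ga.py
```

```text
dial pts 2692 [ 0.5145 -0.3033  0.1078] [0.1067 0.1087]
px 319.12432262936187 198.89639717262983
[     0      0    640    363 138030] [320.3379 173.1515] ell ((522.442138671875, -501.76031494140625), (285.1289367675781, 1563.5013427734375), 3.2476303577423096)
clock 12.55 pos [ 0.5208 -0.299   0.2014] rot [-3.1414  0.0012 -3.1387] F [ 0.2008 -0.5581 -0.0105] w 0.0853058662567757 
 turn first [-0.0098  0.0665  0.1681] then shift [  2.802    0.0064 123.3673] /n [  2.802    0.0064 123.3673]
[-0.5214  0.4018 -0.0063  1.1615  0.0004 -0.5243]
```

View pics/w5.png

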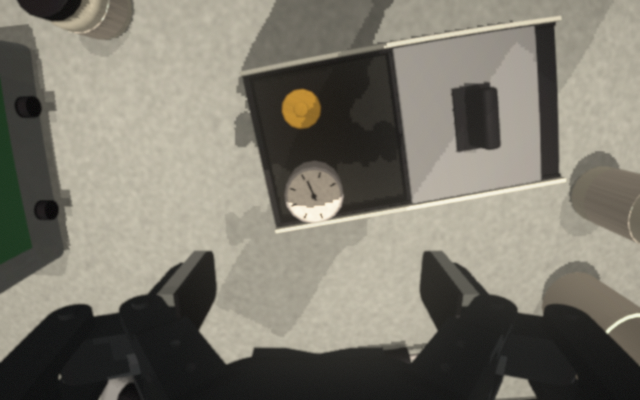

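Wrist view: gauge dial at (314,193), blank at (301,108) behind it, cover handle at (477,116), cover open, no obstacle where the fingers go. I fit the dial from depth, check it against the case geometry, and measure the handle.

Run:
```python
from ga import *
c=dict(np.load("w5.npz",allow_pickle=True)); X=cloud(c)
m=((np.hypot(X[...,0]-.515,X[...,1]+.302)<.035)&(X[...,2]>.101)&(X[...,2]<.115)).astype(np.uint8)
cn=max(cv2.findContours(m,cv2.RETR_EXTERNAL,cv2.CHAIN_APPROX_NONE)[0],key=len)[:,0]
P=np.array([onz(c,*p,.1085)[:2] for p in cn])*1000; print("dial",cv2.fitEllipse(P.astype(np.float32)))
m=(hs:=cv2.cvtColor(c["color"],cv2.COLOR_BGR2HSV)); 
b=((hs[...,0]>10)&(hs[...,0]<32)&(hs[...,1]>110)).astype(np.uint8); n,l,st,ce=cv2.connectedComponentsWithStats(b)
for i in range(1,n):
    if st[i,4]>200: print("blank",ce[i],onz(c,*ce[i],.057))
S=X[(abs(X[...,0]-.463)<.06)&(abs(X[...,1]+.175)<.06)&(X[...,2]>.088)&(X[...,2]<.112)]
print("handle",np.median(S,0),cv2.minAreaRect((S[:,:2]*1000).astype(np.float32)),np.percentile(S[:,2],[5,95]))
S=X[(abs(X[...,0]-.463)<.1)&(abs(X[...,1]+.175)<.1)&(X[...,2]>.06)&(X[...,2]<.07)]; print("cover",cv2.minAreaRect((S[:,:2]*1000).astype(np.float32)))
```

```text
dial ((514.9453125, -303.0889892578125), (40.265716552734375, 41.04762268066406), 86.56319427490234)
blank [300.9683 108.4624] [ 0.4569 -0.3136  0.057 ]
handle [ 0.4616 -0.1804  0.0986] ((461.9273986816406, -178.38661193847656), (43.82849884033203, 12.309633255004883), 11.247918128967285) [0.0899 0.1001]
cover ((465.23175048828125, -193.92538452148438), (133.09732055664062, 188.16259765625), 10.33942699432373)
```

>>> play_rows([
  [[5.3,-4,10],[0,0,0.2],85],
  [[0,0,20],[0,0,0],85],
  [[0,0,25],[0,0,0],85],
  [[0,0,25],[0,0,0],85],
  [[0,0,25],[0,0,0],85],
  [[0,0,15],[0,0,0],85],
  [[0,0,9],[0,0,0],85],
  [[0,0,0],[0,0,0],85],
  [[0,0,0],[0,0,0],60],
  [[0,0,0],[0,0,0],46],
  [[0,0,0],[0,0,0],35],
  [[0,0,0],[0,0,0],35],
  [[0,0,0],[0,0,0],35],
  [[0,0,0],[0,0,0],35],
  [[0,0,0],[0,0,0],35],
], force=60)

```text
clock: 14.05
tool_pos: [0.5161, -0.304, 0.0731]
tool_rot: [-3.141, 0.003, 3.14]
force: [-0.5, 2.0, 5.9]
width: 0.0407
finger_force: 60.0
```

Run:
```python
from ga import *
c=cap("wrist"); np.savez("w6.npz",**c); X=cloud(c)
m=((np.hypot(X[...,0]-.515,X[...,1]+.302)<.035)&(X[...,2]>.101)&(X[...,2]<.115)).astype(np.uint8)
u,v=proj(c,[.5155,-.303,.1085]); print(u,v)
S=X[m>0]; print(len(S),np.median(S,0))
cv2.imwrite("pics/w6.png",cv2.resize(c["color"][int(v)-80:int(v)+80,int(u)-110:int(u)+110],None,fx=3,fy=3))
s=manip.read_state(); print(s["clock"],s["tool_pos"],s["tool_rot"],s["force"],s["ft_torque"],s["width"])
```

```text
323.58088989976 298.5610161253698
11839 [ 0.5121 -0.3049  0.1079]
14.1 [ 0.5161 -0.304   0.0731] [-3.141   0.0028  3.1399] [-0.8294  0.862   5.2519] [0.3806 0.107  0.0763] 0.0407214831900138
```

View pics/w6.png

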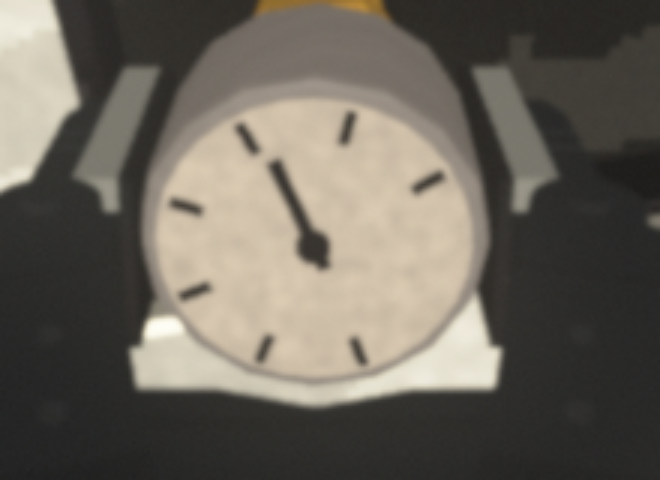

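Crop: the dial centre (315,238) sits squarely between the two pads; the gauge is held by its round case, width 40.7 mm. I lift it straight out.

>>> play_rows([
  [[0,0,-5],[0,0,0],35],
  [[0,0,-15],[0,0,0],35],
  [[0,0,-25],[0,0,0],35],
  [[0,0,-30],[0,0,0],35],
  [[0,0,-30],[0,0,0],35],
  [[0,0,-30],[0,0,0],35],
  [[0,0,-30],[0,0,0],35],
  [[0,0,-30],[0,0,0],35],
  [[0,0,-15],[0,0,0],35],
  [[0,0,0],[0,0,0],35],
  [[0,0,0],[0,0,0],35],
])

```text
clock: 15.2
tool_pos: [0.5148, -0.3039, 0.2811]
tool_rot: [3.141, -0.0, 3.14]
force: [0.3, -0.2, -2.2]
width: 0.0408
finger_force: 60.9
```

Run:
```python
from ga import *
def circ(c,zc,near):
    X=cloud(c); m=((np.hypot(X[...,0]-near[0],X[...,1]-near[1])<.03)&(abs(X[...,2]-zc)<.003)).astype(np.uint8)
    cn=max(cv2.findContours(m,cv2.RETR_EXTERNAL,cv2.CHAIN_APPROX_NONE)[0],key=len)
    cn=cv2.convexHull(cn)[:,0]
    P=np.array([onz(c,*p,zc)[:2] for p in cn])*1000; print(m.sum(),"dial",cv2.fitEllipse(P.astype(np.float32)), np.median(X[m>0],0))
circ(dict(np.load("w6.npz",allow_pickle=True)),.1085,(.515,-.303))
c=cap("wrist"); s=manip.read_state(); print(s["tool_pos"],s["tool_rot"],s["force"],s["width"])
p=s["tool_pos"]; circ(c,p[2]+.0354,p)
go([.509,.287,p[2]],np.pi,14)
c=cap("side"); u,v=proj(c,[p[0],p[1],p[2]]); print(u,v)
cv2.imwrite("pics/s7.png",cv2.resize(c["color"][int(v)-60:int(v)+60,int(u)-70:int(u)+70],None,fx=4,fy=4))
```

```text
10288 dial ((514.7606201171875, -304.77630615234375), (40.589664459228516, 60.582664489746094), 0.290423721075058) [ 0.5136 -0.3049  0.1079]
[ 0.5144 -0.3036  0.2803] [ 3.1405 -0.0015  3.1397] [-0.324   0.6639 -2.149 ] 0.04093109226169702
10180 dial ((513.5345458984375, -305.1438903808594), (40.98979187011719, 59.38716125488281), 1.986124873161316) [ 0.5121 -0.3048  0.3158]
clock 15.25 pos [ 0.5144 -0.3036  0.2803] rot [ 3.1405 -0.0015  3.1397] F [-0.324   0.6639 -2.149 ] w 0.04093109226169702 
 turn first [ 0.0604 -0.0878 -0.1108] then shift [  5.4012 590.5849   0.    ] /n [ 0.3858 42.1846  0.    ]
316.07325152870624 198.24572954852238
```

View pics/s7.png

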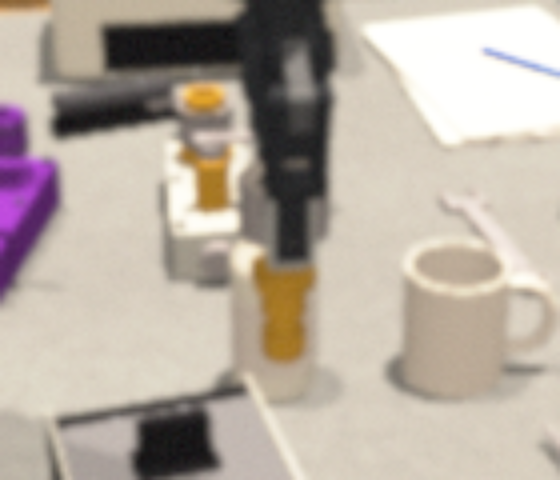

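Side crop: gauge hangs upright in the gripper (plug end at (283,355)), its weight shows as 2.1 N, and the bottle is behind and below it. I carry it over the coupler.

>>> play_rows([
  [[0,10,0],[0,0,-0.1],35],
  [[0,20,0],[0,0,0],35],
  [[0.5,30,0],[0,0,0],35],
  [[0.5,40,0],[0,0,0],35],
  [[0.5,42,0],[0,0,0],35],
  [[0.5,42,0],[0,0,0],35],
  [[0.5,42,0],[0,0,0],35],
  [[0.5,42,0],[0,0,0],35],
  [[0.5,42,0],[0,0,0],35],
  [[0.5,42,0],[0,0,0],35],
  [[0.5,42,0],[0,0,0],35],
  [[0.5,42,0],[0,0,0],35],
  [[0,42,0],[0,0,0],35],
  [[0,40,0],[0,0,0],35],
  [[0,35,0],[0,0,0],35],
  [[0,25,0],[0,0,0],35],
  [[0,12.6,10],[0,0,0],35],
  [[0,0,20],[0,0,0],35],
  [[0,0,0],[0,0,0],35],
  [[0,0,0],[0,0,0],35],
])

```text
clock: 17.3
tool_pos: [0.5089, 0.286, 0.2509]
tool_rot: [-3.14, -0.002, 3.141]
force: [-0.2, -0.9, -1.1]
width: 0.0407
finger_force: 61.0
```

Run:
```python
from ga import *
go([.5096,.287,.18],np.pi,1)
```

```text
clock 17.3 pos [0.5089 0.286  0.2509] rot [-3.1401 -0.0017  3.1413] F [-0.1501 -0.8629 -1.0728] w 0.040702994013823206 
 turn first [-0.0843 -0.0964 -0.0158] then shift [-0.6671  0.9673 70.9446] /n [-0.6671  0.9673 70.9446]
```

>>> play_rows([
  [[-0.5,0.8,20],[0,0,0],35],
  [[0,0,25],[0,0,0],35],
  [[0,0,20],[0,0,0],35],
  [[0,0,8],[0,0,0],35],
  [[0,0,0],[0,0,0],35],
  [[0,0,0],[0,0,0],35],
])

```text
clock: 17.9
tool_pos: [0.5114, 0.2876, 0.18]
tool_rot: [3.141, 0.002, 3.141]
force: [0.8, -0.1, -1.8]
width: 0.0405
finger_force: 61.0
```

Run:
```python
from ga import *
go([.5096,.287,.16],np.pi,1)
for n in("scene",):
    c=cap(n); u,v=proj(c,[.51,.287,.12]); cv2.imwrite("pics/s8.png",cv2.resize(c["color"][int(v)-40:int(v)+40,int(u)-50:int(u)+50],None,fx=6,fy=6,interpolation=cv2.INTER_CUBIC))
```

```text
clock 17.9 pos [0.5114 0.2876 0.18  ] rot [3.1407 0.0023 3.1409] F [ 0.7761 -0.1449 -1.813 ] w 0.04045063042027777 
 turn first [ 0.0491  0.1297 -0.0386] then shift [ 1.8393 -0.5921 19.9781] /n [ 1.8393 -0.5921 19.9781]
```

View pics/s8.png

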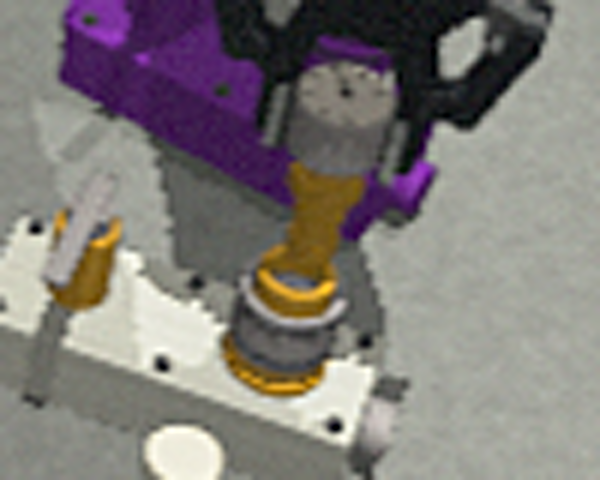

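Scene crop: the plug end (315,275) is just above the mouth (297,283), and the eye can't judge alignment from this angle. I measure it differentially instead: plug axis and mouth in the same camera, from scene and side.

Run:
```python
from ga import *
import cv2
for n in("scene","side"):
    c0=dict(np.load(f"{n}0.npz")); c=cap(n)
    s=manip.read_state(); p=s["tool_pos"]; print(n,"tcp",p,s["tool_rot"])
    def bm(c):
        hs=cv2.cvtColor(c["color"],cv2.COLOR_BGR2HSV); return ((hs[...,0]>8)&(hs[...,0]<32)&(hs[...,1]>100)).astype(np.uint8)
    m=bm(c)
    # expected plug axis: rows between nose (z~.1195) and shoulder (.160)
    for z in (.108,.123,.130,.137,.144,.150,.155,.16,.165,.2155):
        u,v=proj(c,[.5095,.287,z]); r=int(round(v)); row=m[r,int(u)-20:int(u)+20]; x=np.flatnonzero(row)
        g=x.size and (x.min()+int(u)-20,x.max()+int(u)-20,x.mean()+int(u)-20)
        off=None
        if x.size:
            q=onz(c,g[2],r,z); off=None
        print(z,"exp",round(u,1),round(v,1),"brass",g, "w mm/px",)
    # mouth: ring top in clean picture
    u,v=proj(c0,[.5095,.287,.105]); l=bm(c0)[int(v)-14:int(v)+14,int(u)-16:int(u)+16]; print("clean exp",u,v,int(u)-16,int(v)-14)
    print("\n".join("".join("#" if a else "." for a in r) for r in l))
```

```text
scene tcp [0.5117 0.2879 0.1803] [3.1403 0.0031 3.1412]
0.108 exp 424.9 223.4 brass (np.int64(419), np.int64(429), np.float64(424.0)) w mm/px
0.123 exp 425.9 219.6 brass (np.int64(422), np.int64(431), np.float64(426.5)) w mm/px
0.13 exp 426.4 217.8 brass (np.int64(423), np.int64(430), np.float64(426.5)) w mm/px
0.137 exp 426.9 215.9 brass (np.int64(424), np.int64(431), np.float64(427.5)) w mm/px
0.144 exp 427.4 214.1 brass (np.int64(424), np.int64(433), np.float64(428.5)) w mm/px
0.15 exp 427.9 212.5 brass (np.int64(424), np.int64(435), np.float64(429.5)) w mm/px
0.155 exp 428.2 211.1 brass (np.int64(424), np.int64(435), np.float64(429.5)) w mm/px
0.16 exp 428.6 209.8 brass (np.int64(423), np.int64(435), np.float64(429.0)) w mm/px
0.165 exp 429.0 208.4 brass (np.int64(423), np.int64(426), np.float64(424.5)) w mm/px
0.2155 exp 432.8 194.3 brass 0 w mm/px
clean exp 424.67468277054246 224.15461441877446 408 210
................................
................................
................................
................................
................................
.............
[... 1890 characters left out ...]
.......
................................
................................
................................
................................
................................
................................
.............########...........
............##########..........
............##########..........
............##########..........
.............#######............
...............###..............
................................
................................
................................
................................
................................
................................
................................
................................
................................
```

>>> play_rows([
  [[2,-1,0],[0,0,0],35],
  [[0,0,0],[0,0,0],35],
  [[0,0,0],[0,0,0],35],
  [[0,0,0],[0,0,0],35],
])

```text
clock: 18.45
tool_pos: [0.5087, 0.2866, 0.1788]
tool_rot: [3.142, 0.001, 3.142]
force: [0.3, 0.1, -2.1]
width: 0.0407
finger_force: 61.0
```

```bash
cat > al.py <<'E'
from ga import *
def bm(c):
    hs=cv2.cvtColor(c["color"],cv2.COLOR_BGR2HSV); return ((hs[...,0]>8)&(hs[...,0]<32)&(hs[...,1]>80)).astype(np.uint8)
for n in("scene","side"):
    L=[]; 
    c0=dict(np.load(f"{n}0.npz")); u,v=proj(c0,[.5095,.287,.105]); a,b=int(u)-16,int(v)-14
    l=bm(c0)[b:b+24,a:a+32]; k,lab,st,ce=cv2.connectedComponentsWithStats(l); i=1+np.argmax(st[1:,4]); bx=st[i]
    print(n,"mouth box centre - exp", a+bx[0]+(bx[2]-1)/2-u, b+bx[1]+(bx[3]-1)/2-v)
    for _ in range(2):
        c=cap(n); s=manip.read_state(); m=bm(c); R=[]
        for z in np.arange(.124,.158,.0015):
            u,v=proj(c,[.5095,.287,z]); r=int(round(v)); x=np.flatnonzero(m[r,int(u)-14:int(u)+14])
            if x.size: R.append((z,(x.min()+x.max())/2+int(u)-14-u))
        R=np.array(R); print(s["tool_pos"],"plug-exp low/high",R[R[:,0]<.14,1].mean(),R[R[:,0]>.14,1].mean())
E
python3 al.py
```

```text
scene mouth box centre - exp -0.6746827705424607 0.8453855812255426
[0.5087 0.2866 0.1787] plug-exp low/high 0.018295710884899563 0.6931276635266622
[0.5087 0.2865 0.1786] plug-exp low/high -0.027158834569645893 0.609794330193329
side mouth box centre - exp 0.26225924336353046 0.7458732414192468
[0.5087 0.2865 0.1786] plug-exp low/high 0.027266536817561162 -0.339204235135431
[0.5087 0.2865 0.1786] plug-exp low/high -0.1090970995460752 -0.04753756846876437
```

>>> play_rows([
  [[-0.7,-0.2,5],[0,0,0],35],
  [[0,0,5],[0,0,0],35],
  [[0,0,4],[0,0,0],35],
  [[0,0,3],[0,0,0],35],
  [[0,0,3],[0,0,0],35],
  [[0,0,0],[0,0,0],35],
  [[0,0,0],[0,0,0],35],
])

```text
clock: 19.35
tool_pos: [0.5093, 0.286, 0.1584]
tool_rot: [-3.141, 0.0, 3.141]
force: [-0.2, -0.9, -2.9]
width: 0.0407
finger_force: 61.0
```

Nose is about 7 mm inside the bore without contact force. Continue down to the piston.

>>> play_rows([
  [[0,0,3],[0,0,0],35],
  [[0,0,3],[0,0,0],35],
  [[0,0,3],[0,0,0],35],
  [[0,0,3],[0,0,0],35],
  [[0,0,0],[0,0,0],35],
], force=90)

```text
clock: 19.85
tool_pos: [0.5099, 0.2861, 0.1479]
tool_rot: [-3.142, 0.002, 3.141]
force: [-1.6, -1.9, 6.2]
width: 0.0402
finger_force: 92.0
```

>>> play_rows([
  [[0,0,3],[0,0,0],35],
  [[0,0,3],[0,0,0],35],
  [[0,0,3],[0,0,0],35],
  [[0,0,3],[0,0,0],35],
  [[0,0,3],[0,0,0],35],
  [[0,0,2],[0,0,0],35],
  [[0,0,0],[0,0,0],35],
  [[0,0,0],[0,0,0],35],
])

```text
clock: 20.65
tool_pos: [0.5097, 0.2856, 0.1307]
tool_rot: [-3.14, 0.002, 3.141]
force: [-0.7, -4.2, 5.5]
width: 0.0403
finger_force: 91.9
```

>>> play_rows([
  [[0,0,2],[0,0,0],35],
  [[0,0,2],[0,0,0],35],
  [[0,0,2],[0,0,0],35],
  [[0,0,0],[0,0,0],35],
  [[0,0,0],[0,0,0],35],
])

```text
clock: 21.15
tool_pos: [0.51, 0.2859, 0.1263]
tool_rot: [-3.141, 0.003, 3.141]
force: [-3.6, -4.6, 13.7]
width: 0.0403
finger_force: 93.1
```

>>> play_rows([
  [[0,0,1.5],[0,0,0],35],
  [[0,0,1.5],[0,0,0],35],
  [[0,0,0],[0,0,0],35],
  [[0,0,0],[0,0,0],35],
])

```text
clock: 21.55
tool_pos: [0.5101, 0.2859, 0.1262]
tool_rot: [3.141, 0.005, 3.141]
force: [-8.0, -6.4, 29.8]
width: 0.0405
finger_force: 94.4
```

Hard stop at 30 N with the shoulder on the rim. I ease off, then tug gently to test the lock.

>>> play_rows([
  [[0,0,-2],[0,0,0],35],
  [[0,0,-2],[0,0,0],35],
  [[0,0,-1.5],[0,0,0],35],
  [[0,0,0],[0,0,0],35],
  [[0,0,0],[0,0,0],35],
])

```text
clock: 22.05
tool_pos: [0.5098, 0.2861, 0.1264]
tool_rot: [-3.141, 0.001, 3.141]
force: [-0.5, -3.6, 4.7]
width: 0.0404
finger_force: 91.2
```

Run:
```python
from ga import *
for n in ("scene","side"):
    c=cap(n); X=cloud(c); X0=cloud(dict(np.load(f"{n}0.npz")))
    for nm,Y in (("start",X0),("now",X)):
        r=np.hypot(Y[...,0]-.5095,Y[...,1]-.286); S=Y[(r>.0195)&(r<.026)]; print(n,nm,len(S),np.histogram(S[:,2],np.arange(.045,.17,.006))[0])
s=manip.read_state(); print(s["tool_pos"],s["force"])
```

```text
scene start 269 [37 20  1  3 19 31 19 31 24 58  0  0  0  0  0  0  0  0  0  0]
scene now 786 [48 11  1  1 24 26 24 31 29 46  1  0  0  1  7 26 27 25 37 24]
side start 117 [10  5  0  0  7 15 21 16 19 20  0  0  0  0  0  0  0  0  0  0]
side now 191 [12  2  0  0  7 15 15 17 18 21  1  0  0  1  5  6  6  5  5  7]
[0.5098 0.2861 0.1264] [-0.711  -3.2461  5.0194]
```

>>> play_rows([
  [[0,0,-1.5],[0,0,0],35],
  [[0,0,-1.5],[0,0,0],35],
  [[0,0,0],[0,0,0],35],
  [[0,0,0],[0,0,0],35],
])

```text
clock: 22.55
tool_pos: [0.5091, 0.2861, 0.1274]
tool_rot: [-3.14, -0.001, 3.141]
force: [3.7, -0.3, -14.0]
width: 0.0403
finger_force: 92.2
```

Locked: a 14 N pull lifts it only 1 mm, and the sleeve depth profile matches the forward one. Release and rise.

>>> play_rows([
  [[0,0,2],[0,0,0],35],
  [[0,0,0],[0,0,0],50],
  [[0,0,0],[0,0,0],70],
  [[0,0,0],[0,0,0],85],
  [[0,0,0],[0,0,0],85],
  [[0,0,-20],[0,0,0],85],
  [[0,0,-40],[0,0,0],85],
  [[0,0,-40],[0,0,0],85],
  [[0,0,-30],[0,0,0],85],
  [[0,0,0],[0,0,0],85],
])

```text
clock: 23.55
tool_pos: [0.5118, 0.2879, 0.2628]
tool_rot: [3.136, 0.009, 3.142]
force: [0.3, 0.9, -0.2]
width: 0.0852
finger_force: 0.0
```

Run:
```python
from ga import *
c=cap("wrist"); X=cloud(c); r=np.hypot(X[...,0]-.5095,X[...,1]-.286); S=X[(r<.018)&(X[...,2]>.13)&(X[...,2]<.19)]; print("dial z",np.median(S,0))
go([.462,-.1775,.26],np.pi+.19,14)
```

```text
dial z [0.5091 0.2861 0.162 ]
clock 23.6 pos [0.5108 0.2874 0.2601] rot [3.1383 0.0058 3.1416] F [ 0.2211  0.7839 -1.141 ] w 0.0855216238015587 
 turn first [  0.1581   0.3512 -10.8858] then shift [ 135.6989 -447.2735    0.1497] /n [  9.6928 -31.9481   0.0107]
```

Dial top is at z 0.162, as a locked gauge should be. Now to the cover handle, turning to the case's yaw of about 10.8°.

>>> play_rows([
  [[0,0,0],[0.1,0.2,-5.4],85],
  [[0,0,0],[0,0.1,-5.4],60],
  [[5.7,-18.7,0],[0,0,0],50],
  [[11.3,-37.3,0],[0,0,0],50],
  [[11.3,-37.3,0],[0,0,0],50],
  [[11.3,-37.3,0],[0,0,0],50],
  [[11.3,-37.3,0],[0,0,0],50],
  [[11.3,-37.3,0],[0,0,0],50],
  [[11.3,-37.3,0],[0,0,0],50],
  [[11.3,-37.3,0],[0,0,0],50],
  [[11.3,-37.3,0],[0,0,0],50],
  [[11.3,-37.3,0],[0,0,0],50],
  [[11.3,-37.3,0],[0,0,0],50],
  [[11.3,-37.3,0],[0,0,0],50],
  [[5.7,-18.7,30],[0,0,0],50],
  [[0,0,30],[0,0,0],50],
  [[0,0,0],[0,0,0],50],
  [[0,0,0],[0,0,0],50],
], force=60)

```text
clock: 25.4
tool_pos: [0.4581, -0.1788, 0.198]
tool_rot: [3.141, -0.007, -2.954]
force: [0.1, 0.5, 0.0]
width: 0.0499
finger_force: 0.0
```

```bash
cat > hd.py <<'E'
from ga import *
import sys
c=cap("wrist"); X=cloud(c)
S=X[(abs(X[...,0]-float(sys.argv[1]))<.05)&(abs(X[...,1]-float(sys.argv[2]))<.05)&(X[...,2]>.09)&(X[...,2]<.108)]
print("handle",len(S),np.median(S,0),cv2.minAreaRect((S[:,:2]*1000).astype(np.float32)))
go([.462,-.178,.073],np.pi+.189,1)
E
python3 hd.py .462 -.178
```

```text
handle 966 [ 0.4599 -0.1782  0.0991] ((461.63409423828125, -177.7538604736328), (43.47705841064453, 11.767675399780273), 10.548147201538086)
clock 25.45 pos [ 0.4594 -0.179   0.199 ] rot [-3.1403 -0.0049 -2.9537] F [-0.0897 -0.658   0.4543] w 0.05025666318007984 
 turn first [-0.0757 -0.2798 -0.0646] then shift [ -2.7686   0.4504 126.0332] /n [ -2.7686   0.4504 126.0332]
```

>>> play_rows([
  [[-2.8,0.5,20],[0,-0.3,0],50],
  [[0,0,30],[0,0,0],50],
  [[0,0,30],[0,0,0],50],
  [[0,0,30],[0,0,0],50],
  [[0,0,16],[0,0,0],50],
  [[0,0,0],[0,0,0],30],
  [[0,0,0],[0,0,0],15],
  [[0,0,0],[0,0,0],5],
  [[0,0,0],[0,0,0],5],
  [[0,0,0],[0,0,0],5],
  [[0,0,0],[0,0,0],5],
], force=30)

```text
clock: 26.55
tool_pos: [0.4639, -0.1784, 0.0743]
tool_rot: [-3.139, 0.004, -2.953]
force: [-0.7, 1.5, 7.0]
width: 0.0114
finger_force: 35.0
```

>>> play_rows([
  [[0,-4,-0.5],[0,0,0],5],
  [[0,-8,0],[0,0,0],5],
  [[0,-12,0],[0,0,0],5],
  [[0,-14,0],[0,0,0],5],
  [[0,-14,0],[0,0,0],5],
  [[0,-14,0],[0,0,0],5],
  [[0,-14,0],[0,0,0],5],
  [[0,-10,0],[0,0,0],5],
  [[0,-6,0],[0,0,0],5],
  [[0,-4,0],[0,0,0],5],
  [[0,0,0],[0,0,0],5],
  [[0,0,0],[0,0,0],5],
])

```text
clock: 27.75
tool_pos: [0.4826, -0.2785, 0.0743]
tool_rot: [-3.137, 0.003, -2.954]
force: [1.5, -1.2, 4.9]
width: 0.0113
finger_force: 34.8
```

Moved about 102 mm with little force. Continue to the end stop.

>>> play_rows([
  [[0,-4,0],[0,0,0],5],
  [[0,-3,0],[0,0,0],5],
  [[0,-2,0],[0,0,0],5],
  [[0,-2,0],[0,0,0],5],
  [[0,-2,0],[0,0,0],5],
  [[0,0,0],[0,0,0],5],
  [[0,0,0],[0,0,0],5],
])

```text
clock: 28.45
tool_pos: [0.4842, -0.2874, 0.0743]
tool_rot: [3.139, 0.003, -2.952]
force: [1.9, 8.0, 9.9]
width: 0.0114
finger_force: 35.5
```

>>> play_rows([
  [[0,-2,0],[0,0,0],5],
  [[0,-1,0],[0,0,0],5],
  [[0,0,0],[0,0,0],5],
  [[0,0,0],[0,0,0],5],
])

```text
clock: 28.85
tool_pos: [0.4842, -0.2874, 0.0742]
tool_rot: [3.134, 0.004, -2.951]
force: [-0.1, 15.8, 15.5]
width: 0.0114
finger_force: 36.3
```

End stop reached. Relax, open and rise.

>>> play_rows([
  [[0,3,0],[0,0,0],5],
  [[0,0,0],[0,0,0],20],
  [[0,0,0],[0,0,0],40],
  [[0,0,0],[0,0,0],50],
  [[0,0,0],[0,0,0],50],
  [[0,0,-20],[0,0,0],50],
  [[0,0,-40],[0,0,0],50],
  [[0,0,-40],[0,0,0],50],
  [[20,20,-20],[0,0,0],50],
  [[30,30,0],[0,0,0],50],
  [[0,0,0],[0,0,0],50],
])

```text
clock: 29.95
tool_pos: [0.4187, -0.2458, 0.1922]
tool_rot: [3.138, -0.006, -2.953]
force: [-0.8, -0.2, -1.0]
width: 0.0498
finger_force: 0.0
```

```bash
sed -i '$d' hd.py; python3 hd.py .483 -.287
python3 - <<'E'
from ga import *
c=cap("scene"); cv2.imwrite("pics/end.png",cv2.resize(c["color"][110:300,180:480],None,fx=2.6,fy=2.6,interpolation=cv2.INTER_CUBIC))
E
```

```text
handle 6 [ 0.4631 -0.2971  0.096 ] ((462.82855224609375, -297.0391845703125), (0.49296683073043823, 1.4964919090270996), 74.0984115600586)
```

View pics/end.png

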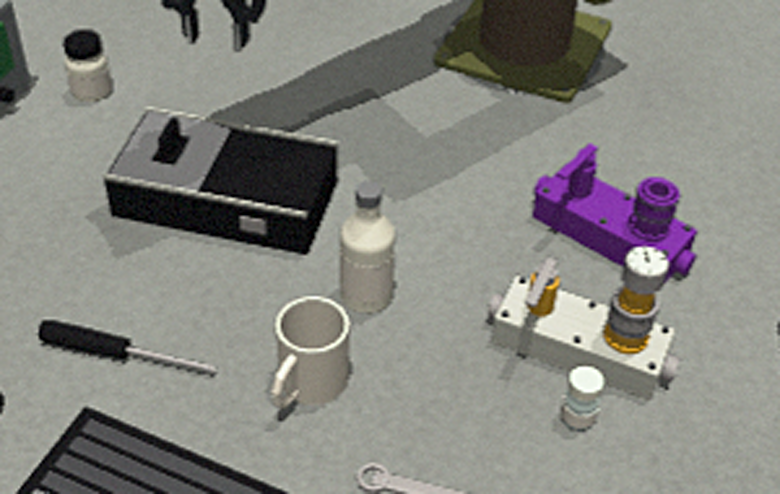

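End view: gauge upright in the coupler with the sleeve forward, cover at the shut end (handle (170,140)), bystanders in place. One numeric check of the cover, then hand in.

Run:
```python
from ga import *
def f(c,x,y):
    X=cloud(c); S=X[(abs(X[...,0]-x)<.04)&(abs(X[...,1]-y)<.03)&(X[...,2]>.088)&(X[...,2]<.108)]; return np.array(cv2.minAreaRect((S[:,:2]*1000).astype(np.float32))[0])
a=f(dict(np.load("scene0.npz")),.463,-.176); b=f(cap("scene"),.484,-.287); d=np.linalg.norm(a-b); print(a,b,d)
if d>108: print(manip.sign_off())
```

```text
[ 463.2839 -174.7868] [ 484.8754 -286.0045] 113.29425862015178
the job is handed in; nothing more can be done
None
```

The job is handed in at about 30 s of the 67 s limit: the gauge is locked upright in the coupler with the sleeve sprung forward, the cover is shut against its end stop, and in the final scene view the bench items were where they started; the blanking plug was never touched.

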